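Stand the tipped compound tin back up in its lane

ROBOT

A 7-joint arm with a two-finger parallel gripper is mounted at the origin on the work surface. World frame = base frame: x ahead of the robot, y to its left, z up, the work surface at z = 0. Lengths are in m, angles in rad, forces in N, time in s.
With the tool pointing down it reaches from about 0.35 to 0.9 m from the base axis. Payload 7.2 kg.
Tool frame: the origin (TCP) lies midway between the tips of the shut fingers; the grasp point (between the pads) lies 19 mm behind it; z points along the fingers, y is the line along which they close (so a half turn about z gives the same grasp; the last joint's range is limited). The gripper opens to 85 mm and grips with 20 to 120 N. Pads are 22 mm wide; open, the fingers measure 114 mm over their backs; the gripper's body (76 mm by 85 mm) begins 54 mm behind the grasp point. The pads swing forward as they close: fully open they stand 13 mm farther back than shut.
Start: joints at [-1.414, 0.411, -0.013, 1.596, 0.006, 1.134, -0.082], TCP at [0.139, 0.609, 0.208] pointing down, gripper open.
Joint ranges: [-2.95, 2.95], [-0.29, 1.99], [-1.47, 1.44], [0.14, 2.54], [-1.03, 4.17], [0.13, 1.85], [-2.86, 2.86]. Speed limits (rad/s): [2.39, 2.39, 3.01, 3.01, 3.14, 3.14, 3.14].

INTERFACE

Orientations are given as a unit quaternion [x, y, z, w].
In Python, from rig import * gives the robot as it stands.
- The arm moves only by the shell command python3 -m pendant 'ROWS' [OPENING] [FORCE]. ROWS is JSON, a list of rows, each a list of 4 numbers: the shift along the world's x, y, z normalised to -1 to 1, where 1 is 0.3 m, then the turn about the world's z normalised to -1 to 1, where 1 is 45 degrees. In form: [[x, y, z, twist], ...]. A call has 1 to 8 rows; each row is the pose to reach, as a shift and turn from the pose commanded when the call began; what a row does not reach only later rows make up. A row lasts 1/8 s, in which the tool goes at most 62.5 mm and 10.7 degrees, less where a joint would pass 70% of its speed; a pose out of reach is approached as far as the arm can. A call with a number of a shift or a turn outside -1 to 1 is refused whole. A call with a gripper value outside its range is refused whole. OPENING is the finger opening in mm, from 0 to 85.4, set as the call begins (- or left out, the last holds). The fingers move at their own pace and stop on an object; FORCE is the grip in N (left out, the last holds). Time passes only in rows, so rows that repeat a pose let the fingers close. It gives the time, the measured TCP pose, the force, the opening and the grip force at its end, in the units of the state.
- state(): the state, without advancing time (a new reading comes with each control period).
- capture(name): name is "scene" or "top"; returns the picture (384x512x3 uint8, red, green, blue); there is no depth.
- camera_params(name): a dict with "intrinsics" (3x3 intrinsics, pixels), "position" and "orientation" of the camera in the world. Camera axes: x right, y up, looking along -z (the intrinsics and any distortion apply to the point x, -y, -z); pixel columns grow to the right and rows downward; lengths in m; the calibration is good to about 2 mm. A picture is of the moment at which its call begins. camera_params takes no time and is no camera call.
- sign_off(): hands the job in; it is judged then, once.
The state is a dict: "time_s": time; "joint_pos": joint angles; "dq": joint speeds; "joint_efforts": joint torques, N m; "eef_pos": TCP position; "ee_rot": TCP orientation; "ft_force": force on the tool from outside, world axes, zero at the start; "ft_torque": the same for the moment, N m; "width": finger opening in m; "gripper_force": force on a finger pad.
Only numpy, scipy, OpenCV 4.12 (cv2) and the standard library are available. Lean on these libraries where they do the work, as an engineer would, in place of code of your own. Each camera call takes 0.05 s, during which the arm holds its last target. There are 200 camera calls.

TASK

In the polishing shop's wooden rack, the red tin of polishing compound has tipped over and leans on the rear guard rod. Stand it upright again on the rack's board, at the same spot in the row where it has tipped, and let go of it. Do not shift or knock over the blue and green tins that stand in the row.

Things in the scene. Friction and masses are not known exactly. Their poses are not given: they have to be found in the camera images.
- red_tin_mid (a point): Centre of the tipped square tin, red band and round cap: 40 x 40 mm, 124 mm tall (cap the last 16 mm, 26 mm wide), 0.25-0.5 kg. Its z runs from underside to cap. It leans 45 deg towards the rack's +x: own +x face on the guard rod, the lower edge of its underside (62 mm along -z, 20 mm along +x from the centre) on the board. Its two faces normal to own y are upright and free to grip.
- blue_tin_mid (a point): Centre (half-way up) of the upright neighbour with a blue band and blue cap; same size as the red tin, 0.35 kg, z up.
- green_tin_mid (a point): Centre (half-way up) of the upright neighbour with a green band and green cap; same size as the red tin, 0.35 kg, z up.
- rack: Fixed wooden rack. Origin on the bench under the row's centre; y along the row, x away from the robot, z up. Flat board, top at z 12 mm, x -55 to 80. Front lip x -56, top z 24. End cheeks z 70, inner faces y +-178. Guard rod 8 mm thick along y at x 65, z 57. The three tins are in any order near y -100, 0, 100; the standing ones centred near x 0 (the red one upright: centre at z 74).
Mind the look-alikes: they are no part of the job. Leave any turquoise look-alike of the part that bears red_tin_mid alone.

How it is judged:
By the outcome, as a careful person would: the job done as asked, in the order asked, and still so for the second after the job is handed in, with the robot touching nothing.
It also fails if it takes over 32 s, if anything falls off the work surface, if the arm or the gripper's body presses on something with over 40 N, if the wrist force passes 120 N, or if a joint passes its speed limit or range.

## Working session

There is one attempt and no reset: what is moved stays moved. The work goes in short steps, Python scripts to look and compute and a shell command to move; the robot and the scene stay as the last step left them, time stands still between calls to the robot, and variables do not carry over. Pictures are saved under pics/ and viewed, at most 10 in all, crops included, and the job is handed in when it is done.

```bash
mkdir -p pics; python3 - <<'E'
from rig import *
import cv2
for n in("scene","top"):
    p=camera_params(n);print(n,p)
    cv2.imwrite(f"pics/{n}0.png",cv2.cvtColor(capture(n),cv2.COLOR_RGB2BGR))
print(state())
E
```

```text
scene {'intrinsics': array([[432.78448525,   0.        , 255.80848542],
       [  0.        , 432.78448525, 187.24578356],
       [  0.        ,   0.        ,   1.        ]]), 'position': array([1.12057245, 0.26848133, 0.43902593]), 'orientation': array([0.25637587, 0.39928604, 0.73862147, 0.47883232])}
top {'intrinsics': array([[353.89419902,   0.        , 255.29619736],
       [  0.        , 353.89419902, 188.87705281],
       [  0.        ,   0.        ,   1.        ]]), 'position': array([0.55250758, 0.01572455, 0.71578361]), 'orientation': array([-0.0420857 ,  0.01722451,  0.71188365, -0.70082364])}
{'time_s': 0.1, 'joint_pos': array([-1.41424989,  0.4118134 , -0.01270413,  1.59692468,  0.00562232,
        1.13433078, -0.0821523 ]), 'dq': array([ 0.00136641, -0.00233985, -0.0007676 , -0.00296081, -0.00126416,
        0.00188105,  0.00039275]), 'joint_efforts': array([ 2.37733781e-03, -6.01829338e+01,  6.83904737e-01, -3.00090873e+01,
        1.39525475e-02,  6.43496387e-03, -1.91308516e-05]), 'eef_pos': array([0.13923285, 0.60881122, 0.20695591]), 'ee_rot': array([ 1.12100093e-01,  9.93696659e-01, -7.20048932e-04, -1.83330227e-05]), 'ft_force': array([ 0.15810737, -0.56598412, -1.04026815]), 'ft_torque': array([ 0.01140474, -0.00939459,  0.05584414]), 'gripper_force': 0.0, 'width': 0.08514616731012}
```

View pics/scene0.png

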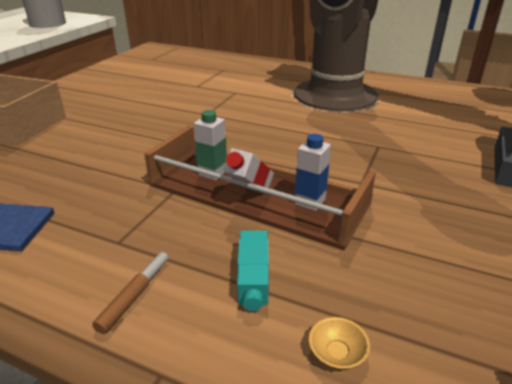

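View pics/top0.png

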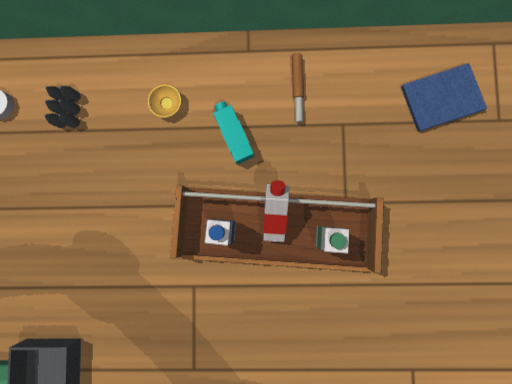

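The target is the red-capped tin in the rack: cap at scene (235,160), top (277,188). The possible confusions are the turquoise lying tin at scene (253,268), top (234,131), and the blue (top 217,233) and green (top 338,241) standing tins. Next I measure these and check the choice in a crop.

```bash
cat >h.py <<'E'
import numpy as np,cv2
from rig import *
from scipy.spatial.transform import Rotation as R
def ray(n,u,v):
    p=camera_params(n);K=p["intrinsics"]
    d=np.array([(u-K[0,2])/K[0,0],-(v-K[1,2])/K[1,1],-1.])
    return np.array(p["position"]),R.from_quat(p["orientation"]).apply(d)
def plane(n,uv,z):
    o,d=ray(n,*uv);return o+d*(z-o[2])/d[2]
def tri(a,b):
    o,d=ray("scene",*a);p,e=ray("top",*b)
    s=np.linalg.lstsq(np.c_[d,-e],p-o,rcond=None)[0]
    P,Q=o+s[0]*d,p+s[1]*e;return (P+Q)/2,np.linalg.norm(P-Q)
def blob(im,lo,hi,roi):
    h=cv2.cvtColor(im,cv2.COLOR_RGB2HSV);m=cv2.inRange(h,np.array(lo),np.array(hi))
    z=np.zeros_like(m);x0,y0,x1,y1=roi;z[y0:y1,x0:x1]=m[y0:y1,x0:x1]
    n,l,s,c=cv2.connectedComponentsWithStats(z)
    return [(tuple(c[i].round(1)),s[i].tolist()) for i in range(1,n) if s[i,4]>25]
E
python3 - <<'E'
from h import *
S=cv2.imread("pics/scene0.png")[...,::-1].copy();T=cv2.imread("pics/top0.png")[...,::-1].copy()
for nm,lo,hi in(("red",(0,170,90),(6,255,255)),("red2",(174,170,60),(180,255,255)),("blue",(105,150,50),(125,255,255)),("green",(60,80,40),(85,255,255))):
    print(nm,"S",blob(S,lo,hi,(140,100,380,240)),"T",blob(T,lo,hi,(170,170,390,275)))
c=cv2.resize(T[170:280,165:395,::-1],None,fx=3.4,fy=3.4,interpolation=cv2.INTER_CUBIC);cv2.imwrite("pics/c1.png",c)
E
```

```text
red S [((np.float64(234.3), np.float64(159.7)), [227, 153, 16, 15, 186]), ((np.float64(261.4), np.float64(174.0)), [254, 162, 15, 23, 194])] T [((np.float64(277.2), np.float64(187.4)), [271, 180, 14, 16, 177]), ((np.float64(274.9), np.float64(223.8)), [263, 214, 25, 21, 424])]
red2 S [] T []
blue S [((np.float64(314.7), np.float64(140.6)), [309, 135, 13, 12, 139]), ((np.float64(310.6), np.float64(183.5)), [296, 169, 31, 29, 626])] T [((np.float64(216.1), np.float64(232.4)), [209, 226, 15, 14, 166])]
green S [((np.float64(208.7), np.float64(115.9)), [203, 111, 12, 11, 112]), ((np.float64(210.7), np.float64(154.8)), [197, 140, 28, 29, 597])] T [((np.float64(318.9), np.float64(236.6)), [317, 227, 4, 21, 61]), ((np.float64(337.5), np.float64(240.4)), [330, 233, 16, 16, 188])]
```

View pics/c1.png

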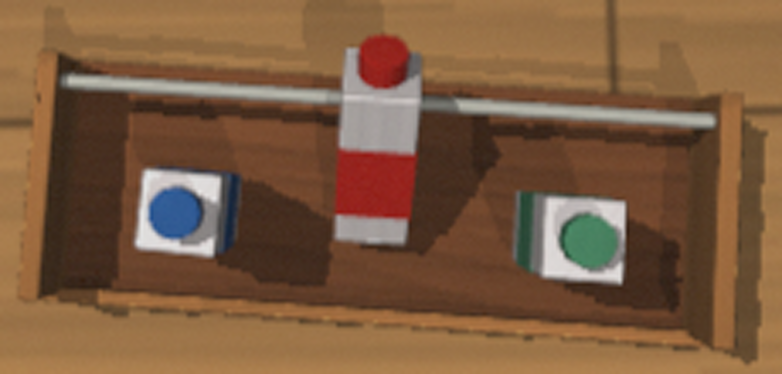

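The crop confirms the choice: a red-capped, red-banded tin leans on the rod at crop (383,62). Blue stands at crop (176,212), green at (590,240). The rod ends are at crop (63,81) and (715,121).

```bash
cat >>h.py <<'E'
r0=plane("top",(183.5,193.8),.057);r1=plane("top",(375.3,205.6),.057)
yv=(r0-r1)/np.linalg.norm(r0-r1);xv=np.array([yv[1],-yv[0],0])
org=(r0+r1)/2-.065*xv;org[2]=0
def rk(p): return np.array([(p-org)@xv,(p-org)@yv,p[2]])*1000
def wd(x,y,z): return org+(x*xv+y*yv+np.array([0,0,z]))/1000
def show():
    s=state();q=R.from_quat(s["ee_rot"]).as_matrix()
    a=np.degrees(np.arctan2(*(q[:2,1]@np.c_[yv[:2],xv[:2]])))
    print("t",round(s["time_s"],2),"tcp rack",rk(s["eef_pos"]).round(1),"tool y from rack x deg",round(a,1),"F",s["ft_force"].round(1),"w",round(s["width"]*1e3,1),"gf",round(float(s["gripper_force"]),1),"q",s["joint_pos"].round(2))
E
python3 - <<'E'
from h import *
print("org",org,"xv",xv,"len",np.linalg.norm(r0-r1))
print("blue",rk(plane("top",(216.1,232.4),.136)),"green",rk(plane("top",(337.5,240.4),.136)))
for a,b in(((234.3,159.7),(277.2,187.4)),((314.7,140.6),(216.1,232.4)),((208.7,115.9),(337.5,240.4))):
    P,e=tri(a,b);print(rk(P),e)
show()
for u in((263,214),(288,214),(275,242)): print(rk(plane("top",u,.06)))
c=wd(97,0,72)
print("delta to pre",(wd(70,0,150)-state()["eef_pos"])/.3)
E
```

```text
org [0.52249787 0.00097102 0.        ] xv [ 0.9969838  -0.07760995  0.        ] len 0.3567337709730452
blue [  0.87682369 100.30835091 136.        ] green [  0.85413031 -96.80232512 136.        ]
[ 83.00847194   4.65517656 108.22418777] 0.0003612391306390771
[  0.26267709 101.99095989 127.25990127] 0.0009278078725704471
[-4.17917978e-02 -9.77722951e+01  1.27068774e+02] 0.0018050431816044208
t 0.1 tcp rack [-429.3  576.3  207. ] tool y from rack x deg 81.6 F [ 0.2 -0.6 -1. ] w 85.1 gf 0.0 q [-1.41  0.41 -0.01  1.6   0.01  1.13 -0.08]
[36.56005765 26.78135863 60.        ]
[ 39.46474314 -19.21194031  60.        ]
[-13.18254871   1.66103524  60.        ]
delta to pre [ 1.51017962 -2.04424299 -0.18985304]
```

```bash
python3 -m pendant '[[0.1,-0.13,0,-0.11],[0.2,-0.26,0,-0.22],[0.3,-0.4,0,-0.34],[0.4,-0.53,0,-0.46],[0.5,-0.66,0,-0.57],[0.6,-0.8,0,-0.68],[0.7,-0.93,0,-0.8],[0.75,-1,0,-0.91]]' 85
python3 -m pendant '[[0.1,-0.13,0,-0.11],[0.2,-0.26,0,-0.22],[0.3,-0.4,0,-0.34],[0.4,-0.53,0,-0.46],[0.5,-0.66,0,-0.57],[0.6,-0.8,0,-0.68],[0.7,-0.93,0,-0.8],[0.75,-1,0,-0.91]]'
python3 -m pendant '[[0,0,0,0],[0,0,0,0]]'
python3 - <<'E'
from h import *
show()
print((wd(66,4.7,72)-state()["eef_pos"])/.3)
E
```

```text
time_s: 1.1
eef_pos: [0.3656, 0.307, 0.2077]
ee_rot: [0.456, 0.89, -0.0, 0.0]
ft_force: [-0.6, 0.7, -0.3]
width: 0.0851
gripper_force: 0.0
time_s: 2.1
eef_pos: [0.5903, 0.0077, 0.2073]
ee_rot: [0.738, 0.675, -0.0, 0.0]
ft_force: [-0.2, 0.2, 1.1]
width: 0.0851
gripper_force: 0.0
time_s: 2.35
eef_pos: [0.5887, 0.0111, 0.2072]
ee_rot: [0.735, 0.678, -0.0, -0.001]
ft_force: [-0.0, -0.6, -0.4]
width: 0.0854
gripper_force: 0.0
t 2.35 tcp rack [ 65.2  15.2 207.2] tool y from rack x deg -0.2 F [-0.  -0.6 -0.4] w 85.4 gf 0.0 q [-0.54  0.38  0.58  1.72 -0.23  1.11  0.04]
[-1.17970263e-04 -3.52182331e-02 -4.50824760e-01]
```

```bash
python3 -m pendant '[[0.01,-0.035,-0.1,0],[0.01,-0.035,-0.2,0],[0.01,-0.035,-0.3,0],[0.01,-0.035,-0.38,0],[0.01,-0.035,-0.43,0],[0.01,-0.035,-0.43,0]]'
python3 - <<'E'
from h import *
show()
im=capture("scene")[...,::-1];cv2.imwrite("pics/s1.png",cv2.resize(im[60:260,130:390],None,fx=3,fy=3))
E
```

```text
time_s: 3.1
eef_pos: [0.5915, -0.0001, 0.078]
ee_rot: [0.735, 0.678, -0.001, -0.001]
ft_force: [-0.1, -0.0, 0.8]
width: 0.085
gripper_force: 0.0
t 3.1 tcp rack [68.9  4.3 78. ] tool y from rack x deg -0.2 F [-0.1 -0.   0.8] w 85.0 gf 0.0 q [-0.46  0.54  0.52  1.83 -0.34  0.86  0.14]
```

View pics/s1.png

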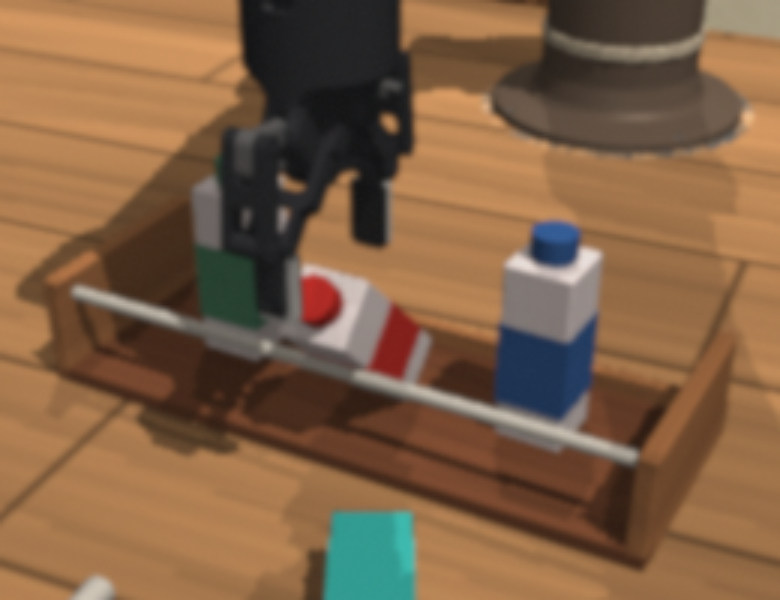

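The +x finger hangs beyond the red cap (crop 290,290), the other finger is clear on the near side, and the neighbours are untouched. I'll push the tin up along an arc.

```bash
python3 -m pendant '[[-0.02,0.0015,0,0],[-0.04,0.003,0,0],[-0.05,0.004,0.01,0],[-0.06,0.005,0.02,0],[-0.075,0.006,0.03,0],[-0.09,0.007,0.04,0],[-0.1,0.008,0.045,0],[-0.1,0.008,0.045,0]]'
python3 - <<'E'
from h import *
show()
T=capture("top");S=capture("scene")
lo,hi=(0,170,60),(6,255,255)
print(blob(S,lo,hi,(140,100,380,240)),blob(T,lo,hi,(170,170,390,275)))
cv2.imwrite("pics/s2.png",cv2.resize(S[60:260,130:390,::-1],None,fx=3,fy=3))
E
```

```text
time_s: 4.15
eef_pos: [0.5622, 0.0013, 0.0923]
ee_rot: [0.736, 0.677, 0.0, -0.0]
ft_force: [-0.1, -0.1, 0.1]
width: 0.0848
gripper_force: 0.0
t 4.15 tcp rack [39.6  3.4 92.3] tool y from rack x deg -0.3 F [-0.1 -0.1  0.1] w 84.8 gf 0.0 q [-0.49  0.47  0.54  1.9  -0.31  0.85  0.12]
[((np.float64(234.3), np.float64(160.0)), [226, 153, 17, 15, 190]), ((np.float64(261.5), np.float64(174.0)), [254, 162, 16, 23, 193])] []
```

View pics/s2.png

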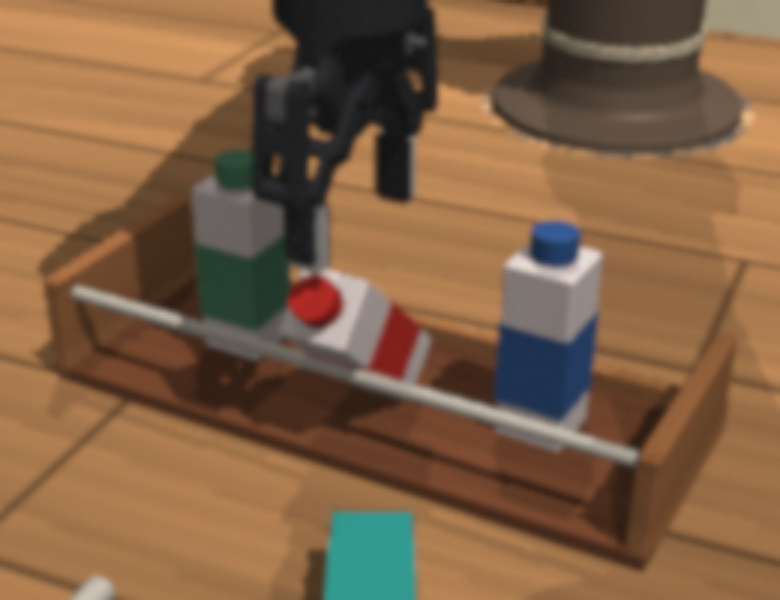

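Finger passed over the cap and nothing moved (cap still at crop 315,300, no force). I'll check the true fingertip height from the earlier picture (tip at s1 crop (285,345)).

```bash
python3 - <<'E'
from h import *
def onx(n,uv,x):
    o,d=ray(n,*uv);t=(x/1000-(o-org)@xv)/(d@xv);return rk(o+t*d)
for c,x in(((258,312),122),((290,345),111),((355,238),26),((387,246),26)):
    print(c,onx("scene",(130+c[0]/3,60+c[1]/3),x))
for c,x in(((288,262),92),((325,268),82)): print(c,onx("scene",(130+c[0]/3,60+c[1]/3),x))
E
```

```text
(258, 312) [122.          -2.62242882 118.58507617]
(290, 345) [111.           7.90017532  96.71100459]
(355, 238) [ 26.          -2.42641768 115.88328399]
(387, 246) [ 26.          17.36063383 115.85518998]
(288, 262) [ 92.          -3.40987423 131.89781946]
(325, 268) [ 82.          12.06539865 127.69966796]
```

```bash
python3 -m pendant '[[0.05,-0.004,0.03,0],[0.092,-0.005,0.03,0],[0.092,-0.005,-0.02,0],[0.092,-0.005,-0.06,0],[0.092,-0.005,-0.1,0],[0.092,-0.005,-0.1,0]]'
python3 - <<'E'
from h import *
show()
S=capture("scene")
cv2.imwrite("pics/s3.png",cv2.resize(S[60:260,130:390,::-1],None,fx=3,fy=3))
E
```

```text
time_s: 5.0
eef_pos: [0.5886, -0.0004, 0.0607]
ee_rot: [0.736, 0.677, -0.001, -0.001]
ft_force: [1.0, 0.5, 0.2]
width: 0.0848
gripper_force: 0.0
t 5.0 tcp rack [66.1  3.8 60.7] tool y from rack x deg -0.3 F [1.  0.5 0.2] w 84.8 gf 0.0 q [-0.45  0.56  0.51  1.85 -0.36  0.83  0.15]
```

View pics/s3.png

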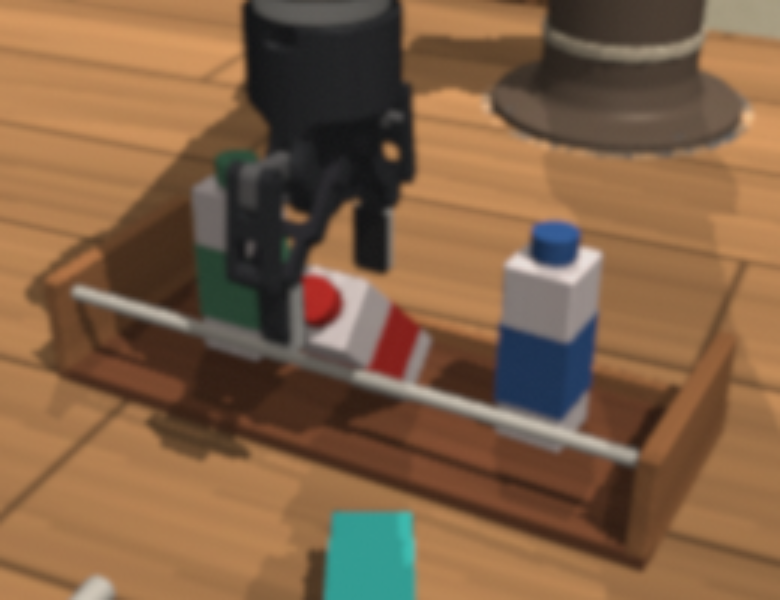

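The finger (tip at crop 280,345) now covers the cap's height from beyond. Pushing again, lifting only after contact.

```bash
python3 -m pendant '[[-0.02,0.0015,-0.01,0],[-0.035,0.003,-0.01,0],[-0.05,0.004,-0.005,0],[-0.06,0.005,0.005,0],[-0.075,0.006,0.015,0],[-0.09,0.007,0.025,0],[-0.1,0.008,0.03,0],[-0.1,0.008,0.03,0]]'
python3 - <<'E'
from h import *
show()
S=capture("scene")
lo,hi=(0,170,60),(6,255,255)
print(blob(S,lo,hi,(140,100,380,240)))
cv2.imwrite("pics/s4.png",cv2.resize(S[60:260,130:390,::-1],None,fx=3,fy=3))
E
```

```text
time_s: 6.05
eef_pos: [0.5599, 0.0022, 0.0715]
ee_rot: [0.736, 0.677, 0.0, 0.0]
ft_force: [0.3, -0.3, 1.1]
width: 0.085
gripper_force: 0.6
t 6.05 tcp rack [37.2  4.1 71.5] tool y from rack x deg -0.3 F [ 0.3 -0.3  1.1] w 85.0 gf 0.6 q [-0.48  0.5   0.52  1.92 -0.34  0.81  0.14]
[((np.float64(244.1), np.float64(149.4)), [242, 142, 6, 15, 65]), ((np.float64(258.4), np.float64(173.8)), [236, 158, 36, 27, 312])]
```

View pics/s4.png

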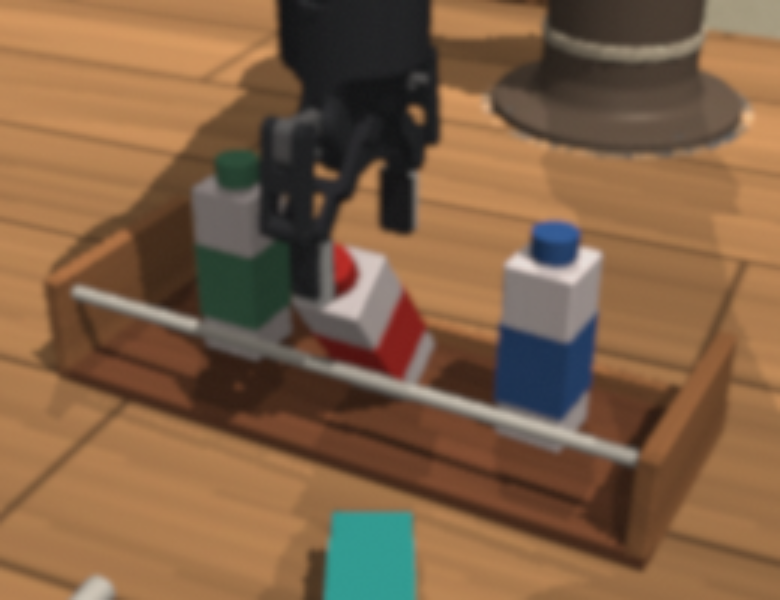

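The tin is pivoting up: it's about 36° now, and its foot is unmoved at crop (410,375). Continuing slowly.

```bash
python3 -m pendant '[[-0.02,0.0015,0.008,0],[-0.04,0.003,0.016,0],[-0.06,0.005,0.024,0],[-0.08,0.006,0.03,0],[-0.095,0.007,0.033,0],[-0.11,0.0085,0.035,0],[-0.12,0.009,0.035,0],[-0.13,0.01,0.035,0]]'
python3 -m pendant '[[-0.01,0.001,0,0],[-0.01,0.001,0,0],[-0.01,0.001,0,0]]'
python3 - <<'E'
from h import *
show()
S=capture("scene")
cv2.imwrite("pics/s5.png",cv2.resize(S[60:260,130:390,::-1],None,fx=3,fy=3))
E
```

```text
time_s: 7.1
eef_pos: [0.5207, 0.0051, 0.0817]
ee_rot: [0.736, 0.677, -0.0, 0.0]
ft_force: [-0.5, 0.9, -0.0]
width: 0.0852
gripper_force: 0.0
time_s: 7.48
eef_pos: [0.518, 0.0054, 0.0817]
ee_rot: [0.736, 0.677, 0.0, 0.0]
ft_force: [0.2, -0.6, 0.2]
width: 0.0851
gripper_force: 0.0
t 7.47 tcp rack [-4.8  4.  81.7] tool y from rack x deg -0.3 F [ 0.2 -0.6  0.2] w 85.1 gf 0.0 q [-0.53  0.42  0.54  2.01 -0.3   0.79  0.11]
```

View pics/s5.png

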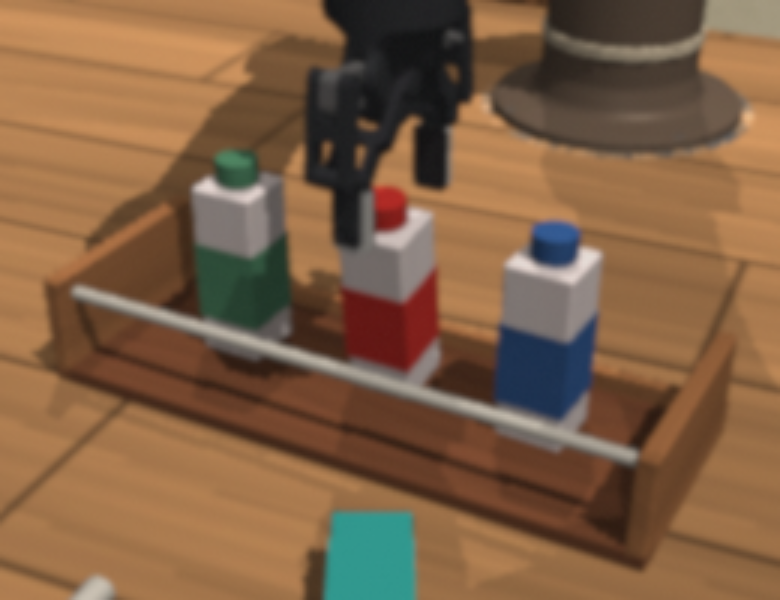

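The red tin stands upright (cap at crop 388,207), between the fingers and free of them. I'll raise the arm straight up, move it off and verify.

```bash
python3 -m pendant '[[0,0,0.05,0],[0,0,0.15,0],[0,0,0.3,0],[0,0,0.45,0],[-0.15,0.1,0.5,0],[-0.3,0.25,0.5,0],[-0.4,0.4,0.5,0],[-0.4,0.5,0.5,0]]'
python3 -m pendant '[[-0.1,0.15,0,0],[-0.1,0.3,0,0],[-0.1,0.4,0,0],[-0.1,0.4,0,0],[-0.1,0.4,0,0]]'
python3 - <<'E'
from h import *
show()
T=capture("top");S=capture("scene")
for nm,lo,hi in(("red",(0,170,60),(6,255,255)),("blue",(105,150,50),(125,255,255)),("green",(60,80,40),(85,255,255))):
    t=blob(T,lo,hi,(170,170,390,275));print(nm,blob(S,lo,hi,(140,100,380,240)),t,[rk(plane("top",b[0],.136)).round(1) for b in t])
cv2.imwrite("pics/t6.png",T[...,::-1])
E
```

```text
time_s: 8.52
eef_pos: [0.396, 0.1572, 0.2331]
ee_rot: [0.735, 0.678, 0.001, -0.001]
ft_force: [0.8, 0.8, 0.7]
width: 0.0849
gripper_force: 0.0
time_s: 9.15
eef_pos: [0.3682, 0.2744, 0.2321]
ee_rot: [0.736, 0.677, 0.0, 0.0]
ft_force: [0.7, -0.2, -1.3]
width: 0.0848
gripper_force: 0.0
t 9.15 tcp rack [-175.   260.7  232.1] tool y from rack x deg -0.4 F [ 0.7 -0.2 -1.3] w 84.8 gf 0.0 q [-1.08  0.09  0.36  1.97 -0.04  1.09 -0.79]
red [((np.float64(261.8), np.float64(125.9)), [255, 120, 15, 13, 156]), ((np.float64(260.9), np.float64(167.1)), [245, 152, 32, 30, 680])] [((np.float64(274.4), np.float64(239.7)), [268, 233, 14, 15, 167])] [array([ -4.7,   4.6, 136. ])]
blue [((np.float64(314.7), np.float64(140.4)), [309, 135, 13, 12, 144]), ((np.float64(310.5), np.float64(183.5)), [296, 169, 31, 29, 629])] [((np.float64(216.1), np.float64(232.4)), [209, 226, 15, 14, 166])] [array([  0.9, 100.3, 136. ])]
green [((np.float64(208.8), np.float64(115.9)), [203, 111, 12, 11, 112]), ((np.float64(210.9), np.float64(154.8)), [197, 140, 29, 29, 603]), ((np.float64(253.5), np.float64(231.0)), [241, 231, 26, 1, 26])] [((np.float64(319.0), np.float64(236.9)), [318, 227, 3, 22, 62]), ((np.float64(337.5), np.float64(240.4)), [330, 233, 16, 16, 188])] [array([  4.5, -66.9, 136. ]), array([  0.9, -96.8, 136. ])]
```

View pics/t6.png

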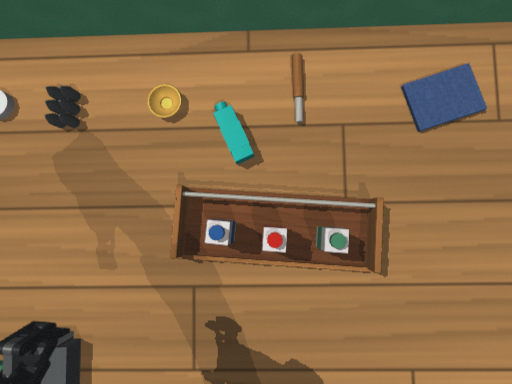

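The red tin is upright at top (274,240), which is rack (-5, 5) mm. Blue (216,232) and green (337,240) haven't moved, and the arm is clear.

```bash
python3 -c "
from rig import *
print(sign_off())"
```

```text
the job is handed in; nothing more can be done
None
```

The red tin stands upright and free at its own spot in the row, the blue and green tins haven't moved, and I handed the job in after about 9 s of robot time.

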